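Seal the storage tin and lift off its outer cover

ROBOT

A 6-joint arm with a two-finger parallel gripper is mounted at the origin on a cart in front of the work surface, level with it; the furniture and walls round the work are solid. World frame = base frame: x ahead of the robot, y to its left, z up, the work surface at z = 0. Lengths are in m, angles in rad, forces in N, time in s.
With the tool pointing down it reaches from about 0.3 to 0.875 m from the base axis. Payload 6.4 kg.
Tool frame: the origin (TCP) lies at the very end of the fingers, on their centre line; the grasp point (between the pads) lies 19 mm behind it; z points along the fingers, y is the line along which they close (so a half turn about z gives the same grasp; the last joint's range is limited). The gripper opens to 85 mm and grips with 20 to 120 N. Pads are 22 mm wide; open, the fingers measure 114 mm over their backs; the gripper's body (76 mm by 85 mm) begins 54 mm behind the grasp point. The pads swing forward as they close: fully open they stand 13 mm farther back than shut.
Start: joints at [-0.206, 0.181, 1.607, -0, 1.354, -0.206], TCP at [0.575, 0, 0.231] pointing down, gripper open.
Joint ranges: [-2.99, 2.99], [-0.89, 2.07], [0.3, 2.58], [-1.14, 4.28], [0, 2.63], [-3.12, 3.12]. Speed limits (rad/s): [2.57, 2.57, 3.01, 3.14, 3.14, 3.14].

INTERFACE

Orientations are given as a unit quaternion [w, x, y, z].
In Python, from station import arm, snapshot, finish_job gives the robot as it stands.
- The arm moves only by the tool drive_tool, never from a script. Its argument "deltas" is a list of rows, each a list of 6 numbers: the shift along the tool's x, y, z as a fraction of full scale, then the turn, a rotation vector about the tool's x, y, z as a fraction of full scale. A call has 1 to 20 rows; each row is the pose to reach, as a shift and turn from the pose commanded when the call began, along the tool's axes at that moment; what a row does not reach only later rows make up. Full scale, the value 1, is 15 cm for a shift and 90 degrees for a turn. A row lasts 1/8 s, in which the tool goes at most 62.5 mm and 10.7 degrees, less where a joint would pass 70% of its speed; a pose out of reach is approached as far as the arm can. A call with a number of a shift or a turn outside -1 to 1 is refused whole. A call with a gripper value outside its range is refused whole. "claw" is the opening, from -1 (shut) to 1 (fully open), set as the call begins (left out, the last holds). The fingers move at their own pace and stop on an object; "newtons" is the grip in N (left out, the last holds). Time passes only in rows, so rows that repeat a pose let the fingers close. It gives the time, the measured TCP pose, the force, the opening and the grip force at its end, in the units of the state.
- arm.read_state(): the state, without advancing time (a new reading comes with each control period).
- snapshot(name): name is "scene" or "side" or "wrist"; returns a dict with "pixels" (420x560x3 uint8, red, green, blue), "vertical_fov" (degrees; the focal length in pixels is half the picture's height over the tangent of half this angle, whatever the lens; pixels are square), "cx", "cy" (the principal point, pixels), "k1" (the pictures are not rectified: a ray, as slopes to the right and down, at radius r is drawn at 1 + k1 r^2 times it, then the intrinsics apply), "xyz" and "orientation" of the camera in the world; the wrist camera has in their place "T_tool_cam" (4x4, takes a point from camera to tool coordinates, whose origin is the TCP and whose axes are the flange's). Camera axes: x right, y down, z forward; pixel columns grow to the right and rows downward; lengths in m; the calibration is good to about 2 mm. A picture is of the moment at which its call begins: read the wrist's pose just before it. There is no depth.
- finish_job(): hands the job in; it is judged then, once.
The state is a dict: "clock": time; "q": joint angles; "qd": joint speeds; "effort": joint torques, N m; "tool_pos": TCP position; "eef_rot": TCP orientation; "force": force on the tool from outside, world axes, zero at the start; "torque": the same for the moment, N m; "width": finger opening in m; "grasp_force": force on a finger pad.
Only numpy, scipy, OpenCV 4.12 (cv2) and the standard library are available. Lean on these libraries where they do the work, as an engineer would, in place of code of your own. Each camera call takes 0.05 s, during which the arm holds its last target. There are 200 camera calls.

TASK

The open blue tin has a pair of nested lids standing beside it, with a roll of yellow tape pushed over the inner lid's black post: slide the roll up off the post and lay it flat on the worktop, clear of the tin and lids. Then carry both lids together by the post, lower them gently onto the tin until the inner lid is fully home and the cover lies over it, and let go; the cover must not come off the inner lid before that. Last, lift the wooden outer cover alone by its collar, leaving the inner lid sealed and undisturbed in the tin, and finish while still holding the cover level in the gripper, up above the top of the post; leave everything else where it stands.

Things in the scene. Friction and masses are not known exactly. Their poses are not given: they have to be found in the camera images.
- tin: Open blue storage tin with a thin steel band round its foot, round, outside 84 wide, 70 tall, walls 3.5 (mouth 77 wide), 0.7 kg, loose on the worktop. Origin: centre of its underside, z up; the rim is at z = 70.
- inner_lid: Inner lid, 0.3 kg, standing on the worktop under the cover. Own z in mm: black plug 72 wide, z 0-12, lower half tapered to 62; steel flange 89 wide, z 12-16, rests on the tin rim when home (origin then 58 above the tin's origin, same axis); black post 14 wide on the axis, z 16-74, sticking up through the cover. Origin: centre of the plug's underside, z up.
- cover: Wooden outer cover, 0.12 kg, loose on the inner lid's flange (origin 6 above the inner lid's), so it rides along when that is lifted. Own z in mm: skirt z 0-10, 93 inside, 99 outside, round the flange and the tin's rim; disc z 10-14; central collar z 14-38, 38 wide, 22 hole for the post, which stands 30 out of it. Grip the collar. Origin: centre of the skirt's lower edge.
- tape: Yellow roll of tape with a cardboard core, 52 outside, 21 hole, 22 tall, 0.05 kg, at first pushed over the post so that it sits on the collar (origin 44 above the inner lid's origin), the post showing 8 above it. Origin: centre of its lower face, z along its hole. The worktop round x = 0.66, y = 0.07 m is always free to lay it on.
- lemon: Bystander to leave alone: yellow lemon, 71x53x51, lying on the worktop (mm). Origin: centre of its underside.
- garlic: Bystander to leave alone: garlic bulb, 60x57x58 (mm). Origin: centre of its underside.
- tea_box: Bystander to leave alone: light green carton, 65x68x150 tall (mm). Origin: centre of its underside.
- jam_jar: Bystander to leave alone: glass jar with red lid, 64 across, 90 tall (mm). Origin: centre of its underside.
- mug: Bystander to leave alone: salmon and dark blue mug, 86x117x88 (mm). Origin: centre of its underside.
- shaker: Bystander to leave alone: small clear and grey shaker, 44 across, 90 tall, on the black hob at the right (mm). Origin: centre of its underside.
Not all that is in view belongs to the job. There is more than one size of the tape; the job needs the larger. There is more than one size of the cover; the one meant has the size given above.

How it is judged:
On the way, in this order (a step that is already met when the one before it is completed fails the run):
1. the roll of tape is off the post and lies flat on the worktop, let go, clear of tin and lids, with the two lids still nested (height (world z) of tape between -0.006 and 0.01 m and angle between tape's own z axis and vertical below 0.1 rad and horizontal distance between tape and tin above 0.075 m and horizontal distance between tape and inner_lid above 0.075 m and z of cover in the frame of inner_lid between 0.001 and 0.01 m and horizontal distance between cover and inner_lid below 0.006 m and contact force between tape and the fingers below 0.1 N and linear speed of tape below 0.02 m/s), for 0.2 s.
2. both lids sit fully home on the tin, the cover over the inner lid, let go (z of inner_lid in the frame of tin between 0.053 and 0.062 m and horizontal distance between inner_lid and tin below 0.006 m and angle between each of inner_lid, tin's own z axis and vertical below 0.08 rad and z of cover in the frame of inner_lid between 0.001 and 0.01 m and horizontal distance between cover and inner_lid below 0.006 m and contact force between each of inner_lid, cover and the fingers below 0.1 N and linear speed of inner_lid below 0.02 m/s), for 0.2 s.
At the end, for the whole second after the job is handed in: Cover held still in the fingers, within 0.3 rad of level, its skirt above the post's top (76 mm over the inner lid's origin, z over 134 mm), touching no other part; inner lid home in the tin (58 mm -5/+4, 6 mm off axis, 0.08 rad), untouched; roll flat on the worktop, over 75 mm from tin (z of inner_lid in the frame of tin between 0.053 and 0.062 m and horizontal distance between inner_lid and tin below 0.006 m and angle between each of inner_lid, tin's own z axis and vertical below 0.08 rad and height (world z) of tape between -0.006 and 0.01 m and angle between tape's own z axis and vertical below 0.1 rad and horizontal distance between tape and tin above 0.075 m and horizontal distance between tape and inner_lid above 0.075 m and z of cover in the frame of inner_lid above 0.076 m and height (world z) of cover above 0.134 m and angle between cover's own z axis and vertical below 0.3 rad and contact force between cover and the fingers above 1 N and contact force between cover and inner_lid below 0.1 N and contact force between cover and tin below 0.1 N and contact force between cover and tape below 0.1 N and contact force between inner_lid and the arm below 0.1 N and contact force between inner_lid and the fingers below 0.1 N and linear speed of each of cover, inner_lid below 0.02 m/s); the arm keeps its last pose, push and grip.
It fails at once if the lids are dropped or slammed onto the tin (over 0.5 m/s just above their seat) (horizontal distance between inner_lid and tin below 0.012 m and z of inner_lid in the frame of tin between 0.048 and 0.078 m and linear speed of inner_lid above 0.5 m/s).
It fails at once if the cover is off the inner lid while the inner lid is not home in the tin (taken off too early, or the inner lid dragged along) ((z of cover in the frame of inner_lid above 0.025 m or horizontal distance between cover and inner_lid above 0.03 m) and (z of inner_lid in the frame of tin above 0.07 m or z of inner_lid in the frame of tin below 0.046 m or horizontal distance between inner_lid and tin above 0.012 m)).
It fails at once if the tin is shoved more than 40 mm or tipped (distance of tin from where it was at the start of the episode above 0.04 m or angle between tin's own z axis and vertical above 0.3 rad).
It fails at once if a bystander is moved more than 40 mm (distance of any of lemon, garlic, tea_box, jam_jar, mug, shaker from where it was at the start of the episode above 0.04 m).
It also fails if it takes over 61 s, if anything falls off the work surface, if the arm or the gripper's body presses on something with over 40 N, if the wrist force passes 120 N, or if a joint passes its speed limit or range.

## Working session

There is one attempt and no reset: what is moved stays moved. The work goes in short steps, Python scripts to look and compute and a tool call to move; the robot and the scene stay as the last step left them, time stands still between calls to the robot, and variables do not carry over. Pictures are saved under pics/ and viewed, at most 13 in all, crops included, and the job is handed in when it is done.

Besides the shell and the picture viewer there is one more tool, called after ">>>" as name([rows], argument=value, ...), one row to a line, values as JSON. drive_tool: Moves the arm, as the interface text tells. Shift numbers are shares of 15 cm and turn numbers shares of 90 degrees, none past 1 either way. Its arguments: {"type":"object","properties":{"deltas":{"type":"array"},"claw":{"type":"number"},"newtons":{"type":"number"}},"required":["deltas"]}

```bash
mkdir -p pics; ls
cat > h.py <<'E'
import numpy as np, cv2, json
from station import arm, snapshot, finish_job
from scipy.spatial.transform import Rotation as R
def rot(q): return R.from_quat([q[1],q[2],q[3],q[0]]).as_matrix()
def take(name,f):
    st=arm.read_state(); s=snapshot(name); px=np.array(s["pixels"],np.uint8)
    cv2.imwrite(f"pics/{f}.png",px[:,:,::-1])
    if name=="wrist":
        T=np.array(s["T_tool_cam"]); Rt=rot(st["eef_rot"]); C=Rt@T[:3,:3]; p=Rt@T[:3,3]+st["tool_pos"]
    else: C=rot(s["orientation"]); p=np.array(s["xyz"])
    fl=210/np.tan(np.radians(s["vertical_fov"])/2)
    d=dict(C=C.tolist(),p=list(map(float,p)),f=float(fl),cx=s["cx"],cy=s["cy"],k1=s["k1"])
    json.dump(d,open(f"pics/{f}.json","w")); return px
def cam(f): return json.load(open(f"pics/{f}.json"))
def ray(c,u,v):
    K=np.array([[c["f"],0,c["cx"]],[0,c["f"],c["cy"]],[0,0,1]])
    x=cv2.undistortPoints(np.array([[[u,v]]],float),K,np.array([c["k1"],0,0,0.]))[0,0]
    d=np.array(c["C"])@[x[0],x[1],1]; return np.array(c["p"]),d/np.linalg.norm(d)
def atz(f,u,v,z):
    p,d=ray(cam(f),u,v); return p+d*(z-p[2])/d[2]
def tri(obs):
    A=np.zeros((3,3));b=np.zeros(3);L=[]
    for f,u,v in obs:
        p,d=ray(cam(f),u,v);M=np.eye(3)-np.outer(d,d);A+=M;b+=M@p;L.append((p,d))
    x=np.linalg.solve(A,b); return x,[float(np.linalg.norm(np.cross(d,x-p))) for p,d in L]
def proj(f,P):
    c=cam(f);x=np.array(c["C"]).T@(np.array(P)-c["p"]);x=x[:2]/x[2];x*=1+c["k1"]*(x@x)
    return x*c["f"]+[c["cx"],c["cy"]]
E
python3 - <<'E'
from h import *
for n in("scene","side","wrist"): take(n,n+"0"); print(cam(n+"0"))
s=arm.read_state();print(s)
a=[cv2.imread(f"pics/{n}0.png") for n in("scene","side")]
E
```

```text
pics
{'C': [[0.9080073997068175, -0.30843344062713596, 0.2835337277654475], [-0.41895253417319034, -0.6703384895933012, 0.6124745574141294], [0.0011559357792261526, -0.6749186040350931, -0.7378912804335039]], 'p': [0.11463977860870908, -0.7951349623330587, 1.124115376722763], 'f': 524.234237956189, 'cx': 287.8984863115583, 'cy': 202.9511786843023, 'k1': 0.0705423287780664}
{'C': [[0.9156573397164329, -0.24899797890421935, 0.31554974683089065], [-0.40164948863829564, -0.5976132056055445, 0.6939280544569885], [0.01579001266689939, -0.7621407107532568, -0.6472188289230312]], 'p': [0.11916975187674962, -0.7922796123406745, 0.8519049331956232], 'f': 453.37000449823455, 'cx': 284.50478410460113, 'cy': 203.27980844876907, 'k1': -0.1401517564416996}
{'C': [[0.9999991268016802, -0.0009975977651861282, -0.0008667148168158991], [-0.0011932427355561392, -0.9634850218905137, -0.26775957268491385], [-0.0005679503929350129, 0.2677603730788643, -0.963485370953299]], 'p': [0.5742030026137515, 0.0676152836394425, 0.3733978405053783], 'f': 371.0153277408583, 'cx': 276.0566759014332, 'cy': 209.32961470007416, 'k1': -0.08075468217127156}
{'clock': 0.15, 'q': array([-2.06319628e-01,  1.81378128e-01,  1.60776071e+00, -4.14444982e-06,
        1.35378533e+00, -2.06298737e-01]), 'qd': array([ 1.00366222e-03, -2.27396501e-04, -3.30716151e-03,  2.01524267e-05,
       -1.71223445e-06,  1.11286101e-03]), 'effort': array([ 1.94259010e-03, -4.45260644e+01, -3.51692533e+01, -1.26067753e-04,
        5.82284134e-03,  2.14055274e-05]), 'tool_pos': array([5.74589335e-01, 9.08519241e-05, 2.30595258e-01]), 'eef_rot': array([-5.56106825e-04,  7.07113694e-01,  7.07099555e-01, -3.66037451e-04]), 'force': array([-0.20917625,  0.28352139, -0.49034649]), 'torque': array([ 0.02197112,  0.0114242 , -0.01743875]), 'grasp_force': 0.0, 'width': 0.08530276529028036}
```

View pics/scene0.png

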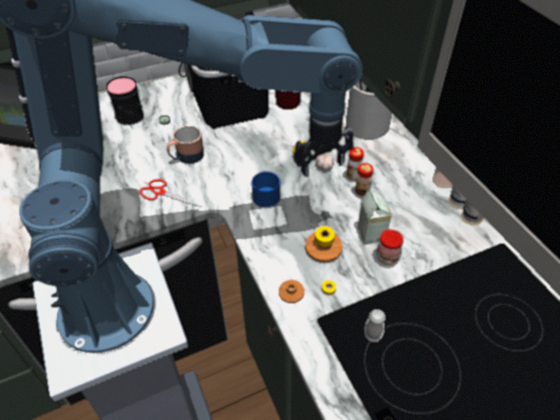

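View pics/side0.png

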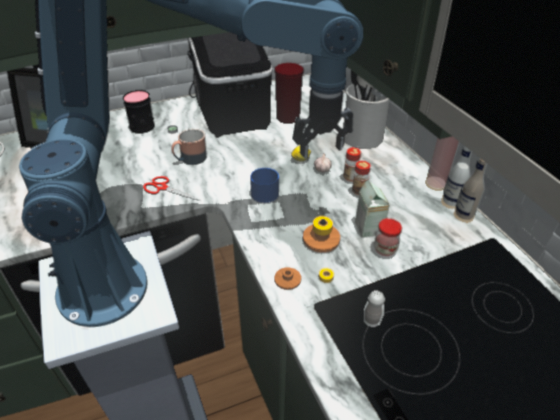

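View pics/wrist0.png

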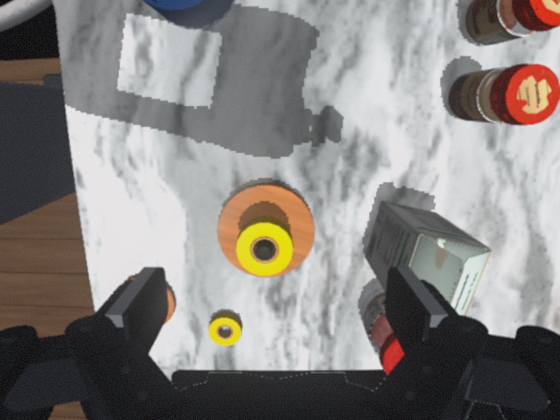

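The tape on the lids is at wrist (264,249) over the cover at about (266,229). The decoys are the small roll at (225,330) and the small cover at (160,300). The tea box and jam jar are on the right, and the tin is at scene (266,188).

Run:
```python
from h import *
def mask(f,lo,hi):
    h=cv2.cvtColor(cv2.imread(f"pics/{f}.png"),cv2.COLOR_BGR2HSV); return cv2.inRange(h,np.array(lo),np.array(hi))
def blobs(m,amin=60):
    n,l,s,c=cv2.connectedComponentsWithStats(m); 
    for i in range(1,n):
        if s[i,4]>amin: yield i,s[i],c[i],(l==i).astype(np.uint8)
def ell(b):
    c=max(cv2.findContours(b,cv2.RETR_EXTERNAL,cv2.CHAIN_APPROX_NONE)[0],key=len); return cv2.fitEllipse(cv2.convexHull(c))
for f in("scene0","side0","wrist0"):
    print(f)
    for nm,lo,hi in(("yel",(22,150,120),(34,255,255)),("org",(5,120,80),(16,255,255)),("blue",(105,130,40),(125,255,255))):
        for i,s,c,b in blobs(mask(f,lo,hi)):
            if f!="wrist0" and nm=="blue" and not(240<c[0]<290): continue
            if nm=="org" and s[4]<300: continue
            print(nm,s,c.round(1),np.round(sum([list(x) if np.ndim(x) else [x] for x in ell(b)],[]),1))
for z in(.066,.074): print(z,atz("wrist0",264,249,z))
print(atz("wrist0",266,229,.02))
for u,v in((370,255),(378,265),(380,195),(490,250),(455,318)): print("tea",atz("wrist0",u,v,.15),atz("wrist0",u,v,0))
a=[cv2.resize(cv2.imread(f"pics/{n}.png")[140:300,230:410],None,fx=3.3,fy=3.3,interpolation=cv2.INTER_CUBIC)[:, :] for n in("scene0",)]
cv2.imwrite("pics/c1.png",a[0])
```

```text
scene0
yel [315 226  20  17 225] [324.6 234.6] [324.4 234.4  16.4  20.  106. ]
yel [322 281  14  13 121] [328.4 287. ] [328.5 286.8  12.9  13.6 118.7]
org [306 233  36  29 589] [323.2 249.2] [323.5 245.8  30.3  36.   95. ]
org [280 280  24  22 410] [291.2 290.9] [291.1 290.9  21.7  24.1  89.9]
org [212 390  58  30 408] [243.4 406. ] [242.1 406.6  17.6  65.3  67. ]
blue [252 172  28  34 784] [265.8 188.7] [265.8 188.9  30.   35.    2.7]
side0
yel [292 146   9  12  70] [296.4 152.3] [296.6 152.9   8.4  13.9  15.1]
yel [313 216  20  19 232] [322.7 224.5] [322.4 224.7  18.3  20.  114.6]
yel [319 269  14  13 125] [325.9 274.8] [325.9 274.5  12.9  13.8 120. ]
org [303 225  37  26 531] [321.  239.7] [321.1 236.9  26.7  36.4  96.6]
org [275 268  25  21 389] [287.3 277.9] [287.4 277.9  20.3  25.3  92.1]
wrist0
yel [ 236  222   57   54 1887] [264. 248.] [264.  248.4  54.4  57.3  95.2]
yel [209 317  32  29 540] [224.6 330.3] [224.6 330.6  28.3  31.8 104.7]
org [ 219  184   95   92 3822] [269.3 219.5] [266.1 230.2  91.7  94.6  75.9]
blue [145   0  56  10 380] [171.6   3.5] [174.1 -11.7  42.4  66.1  84.4]
0.066 [ 0.56318611 -0.05433147  0.066     ]
0.074 [ 0.56347282 -0.05115782  0.074     ]
[ 0.5637667  -0.05107761  0.02      ]
tea [ 0.63515558 -0.02540692  0.15      ] [ 0.67608205 -0.08786648  0.        ]
tea [ 0.64098927 -0.0325312   0.15      ] [ 0.68583276 -0.09977435  0.        ]
tea [0.63869031 0.01471874 0.15      ] [ 0.68199018 -0.02079852  0.        ]
tea [ 0.71615517 -0.02266969  0.15      ] [ 8.11468644e-01 -8.32913470e-02  5.55111512e-17]
tea [ 0.69931738 -0.07364471  0.15      ] [ 0.78332515 -0.16849342  0.        ]
```

View pics/c1.png

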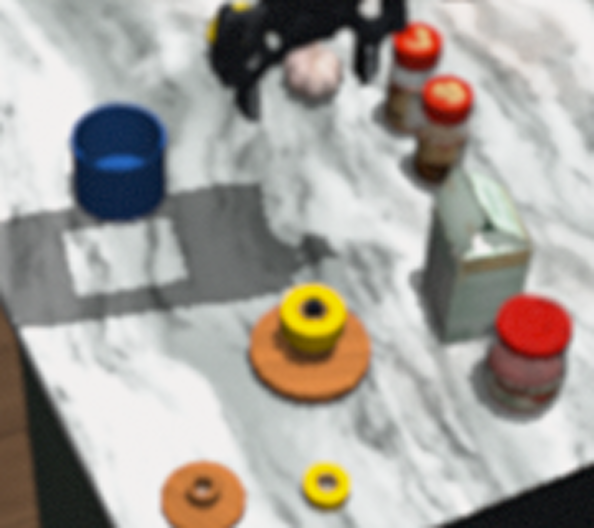

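>>> drive_tool([
  [-0.17,-0.04,0.1,0,0,0],
  [-0.35,-0.077,0.4,0,0,0],
  [-0.35,-0.077,0.74,0,0,0],
  [-0.35,-0.077,0.74,0,0,0],
  [-0.35,-0.077,0.74,0,0,0],
  [-0.35,-0.077,0.74,0,0,0],
], claw=0.75, newtons=20)

```text
clock: 0.9
tool_pos: [0.5653, -0.0527, 0.1229]
eef_rot: [0.002, 0.707, 0.707, 0.001]
force: [0.5, -0.5, 0.0]
width: 0.0747
grasp_force: 0.0
```

Run:
```python
from h import *
take("wrist","w1"); print(arm.read_state()["tool_pos"])
m=cv2.inRange(cv2.cvtColor(cv2.imread("pics/w1.png"),cv2.COLOR_BGR2HSV),np.array((22,150,120)),np.array((34,255,255)))
n,l,s,c=cv2.connectedComponentsWithStats(m)
for i in range(1,n):
    if s[i,4]>150: print(s[i],c[i])
for f in ("scene0","side0","wrist0","w1"): print(proj(f,[.5635,-.0525,.066]))
```

```text
[ 0.56511419 -0.05261406  0.12277484]
[ 229  190   89   84 4411] [272.92450691 231.20652913]
[ 192  332   45   40 1051] [214.41103711 350.88011418]
[324.54456217 232.92549924]
[322.41992151 221.29230868]
[264.33275301 247.07052722]
[273.24360467 229.24385828]
```

View pics/w1.png

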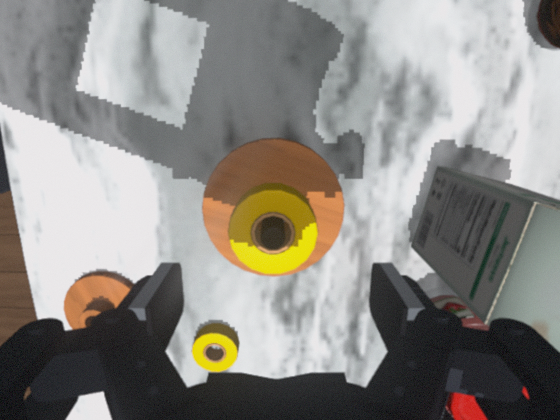

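The wrist view shows the roll at (273,230), centred between the fingers, and the tea box clear on the right.

>>> drive_tool([
  [-0.005,-0.005,0.2,0,0,0],
  [-0.005,-0.005,0.4,0,0,0],
  [-0.005,-0.005,0.49,0,0,0],
  [-0.005,-0.005,0.49,0,0,0],
  [-0.005,-0.005,0.49,0,0,0],
  [-0.005,-0.005,0.49,0,0,0],
])

```text
clock: 1.7
tool_pos: [0.5637, -0.0535, 0.0481]
eef_rot: [0.001, 0.707, 0.707, 0.001]
force: [-0.1, -0.4, 0.7]
width: 0.0747
grasp_force: 0.0
```

>>> drive_tool([
  [0,0,0,0,0,0],
  [0,0,0,0,0,0],
  [0,0,0,0,0,0],
  [0,0,0,0,0,0],
  [0,0,0,0,0,0],
  [0,0,0,0,0,0],
], claw=0.1, newtons=20)

```text
clock: 2.45
tool_pos: [0.5632, -0.0534, 0.0477]
eef_rot: [0.0, 0.707, 0.707, 0.0]
force: [-1.8, -0.0, 5.2]
width: 0.0518
grasp_force: 20.3
```

>>> drive_tool([
  [0,0,-0.05,0,0,0],
  [0,0,-0.12,0,0,0],
  [0,0,-0.2,0,0,0],
  [0,0,-0.3,0,0,0],
  [0,0,-0.45,0,0,0],
  [0,0,-0.5,0,0,0],
  [0,0,-0.5,0,0,0],
  [0,0,-0.5,0,0,0],
])

```text
clock: 3.45
tool_pos: [0.5621, -0.0531, 0.121]
eef_rot: [-0.001, 0.707, 0.707, -0.0]
force: [-0.4, 0.3, -1.4]
width: 0.0519
grasp_force: 21.0
```

Run:
```python
from h import *
print(arm.read_state()["tool_pos"],arm.read_state()["width"])
take("scene","s2");take("side","d2");take("wrist","w2")
ims=[cv2.imread("pics/w2.png")[:, :]]+[cv2.resize(cv2.imread(f"pics/{n}.png")[140:300,230:370],None,fx=1.7,fy=1.7,interpolation=cv2.INTER_CUBIC) for n in("s2","d2")]
r=np.vstack(ims[1:]);r=cv2.copyMakeBorder(r,0,600-r.shape[0],0,0,cv2.BORDER_CONSTANT)
w=cv2.copyMakeBorder(ims[0],0,180,0,0,cv2.BORDER_CONSTANT)
cv2.imwrite("pics/c2.png",np.hstack([w,r])[:, :800])
```

```text
[ 0.56212516 -0.05306536  0.12101581] 0.05188855801856502
```

View pics/c2.png

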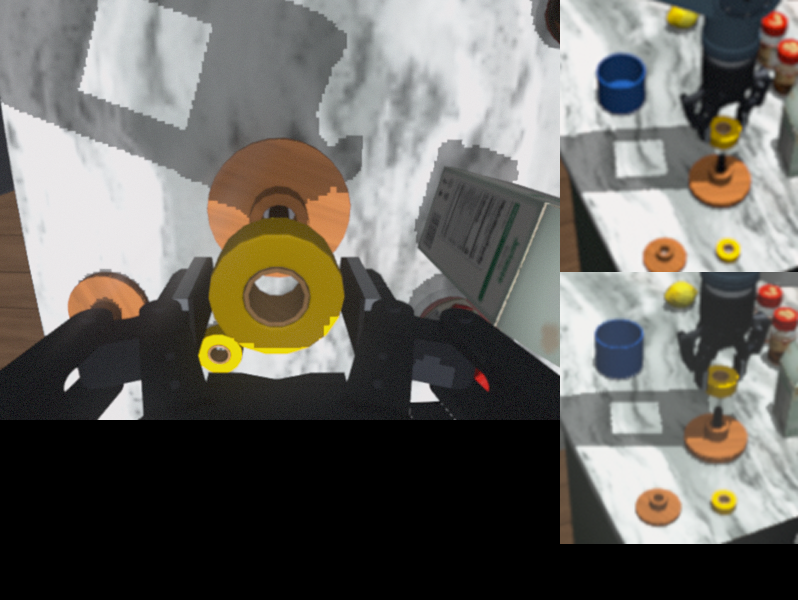

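The roll is held level between the fingers at wrist (276,285), clear of the post, and the lids are still nested at (279,200).

>>> drive_tool([
  [0.15,0,-0.05,0,0,0],
  [0.4,0,-0.05,0,0,0],
  [0.65,0.15,-0.05,0,0,0],
  [0.82,0.35,-0.05,0,0,0],
  [0.82,0.55,0,0,0,0],
  [0.82,0.653,0,0,0,0],
  [0.82,0.653,0.2,0,0,0],
  [0.82,0.653,0.4,0,0,0],
  [0.82,0.653,0.55,0,0,0],
  [0.82,0.653,0.65,0,0,0],
  [0.82,0.653,0.7,0,0,0],
  [0.82,0.653,0.73,0,0,0],
  [0.82,0.653,0.75,0,0,0],
  [0.82,0.653,0.75,0,0,0],
])

```text
clock: 5.35
tool_pos: [0.661, 0.0698, 0.0098]
eef_rot: [0.0, 0.707, 0.707, 0.0]
force: [0.1, 0.2, 0.1]
width: 0.052
grasp_force: 21.1
```

>>> drive_tool([
  [0,0,0.01,0,0,0],
  [0,0,0.02,0,0,0],
  [0,0,0.03,0,0,0],
  [0,0,0.03,0,0,0],
  [0,0,0.03,0,0,0],
])

```text
clock: 5.98
tool_pos: [0.6607, 0.0698, 0.0048]
eef_rot: [-0.0, 0.707, 0.707, -0.0]
force: [1.0, -0.0, -0.9]
width: 0.0515
grasp_force: 21.1
```

>>> drive_tool([
  [0,0,0.005,0,0,0],
  [0,0,0.005,0,0,0],
  [0,0,0.005,0,0,0],
  [0,0,0.005,0,0,0],
], claw=0.6)

```text
clock: 6.48
tool_pos: [0.6607, 0.0697, 0.0041]
eef_rot: [0.0, 0.707, 0.707, 0.0]
force: [1.2, -0.2, 0.1]
width: 0.0683
grasp_force: 0.0
```

>>> drive_tool([
  [0,0,-0.1,0,0,0],
  [0,0,-0.3,0,0,0],
  [0,0,-0.6,0,0,0],
  [0,0,-1,0,0,0],
  [0,-0.4,-1,0,0,0],
  [0,-0.8,-1,0,0,0],
  [0,-0.9,-1,0,0,0],
  [0,-0.9,-1,0,0,0],
  [0,-0.9,-1,0,0,0],
])

```text
clock: 7.6
tool_pos: [0.5277, 0.0695, 0.1552]
eef_rot: [0.001, 0.707, 0.707, 0.001]
force: [-0.0, -0.6, 0.4]
width: 0.0683
grasp_force: 0.0
```

Run:
```python
from h import *
print(arm.read_state()["tool_pos"])
take("wrist","w3"); take("scene","s3"); take("side","d3")
h=cv2.cvtColor(cv2.imread("pics/w3.png"),cv2.COLOR_BGR2HSV)
m=cv2.inRange(h,np.array((105,130,40)),np.array((125,255,255)))
n,l,s,c=cv2.connectedComponentsWithStats(m)
for i in range(1,n):
    if s[i,4]>150: print(s[i],c[i])
w=cv2.imread("pics/w3.png")
r=np.vstack([cv2.resize(cv2.imread(f"pics/{n}.png")[140:300,230:370],None,fx=1.7,fy=1.7,interpolation=cv2.INTER_CUBIC) for n in("s3","d3")])
w=cv2.copyMakeBorder(w,0,r.shape[0]-420,0,0,cv2.BORDER_CONSTANT)
cv2.imwrite("pics/c3.png",np.hstack([w,r])[:, :800])
```

```text
[0.52774008 0.06948838 0.15517577]
[152   0  64  98 464] [168.96767241  53.17887931]
[ 184    0  101   95 7486] [232.44002137  43.27972215]
```

View pics/c3.png

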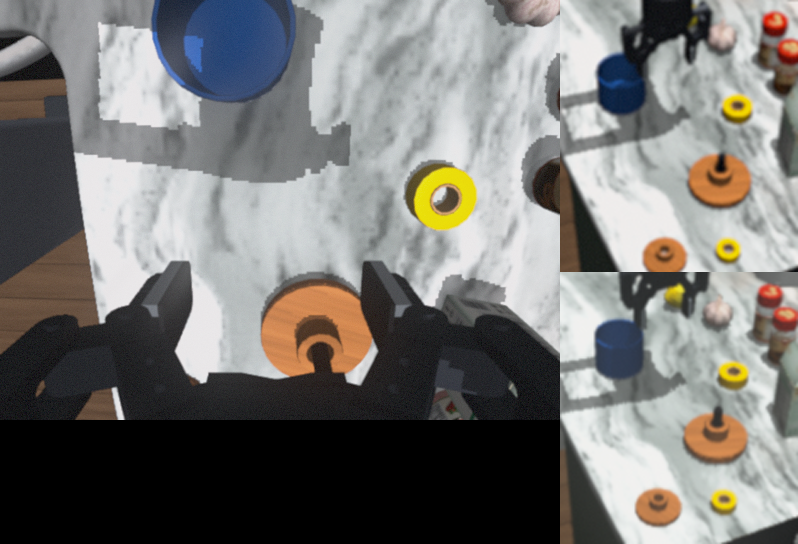

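The roll lies flat at wrist (445,198) and the lids are still nested at (318,330). The tin is partly cut off at (223,20), so I'll move to see all of it.

>>> drive_tool([
  [0.3,-0.1,-0.1,0,0,0],
  [0.6,-0.2,-0.2,0,0,0],
  [0.6,-0.2,-0.2,0,0,0],
  [0.6,-0.2,-0.2,0,0,0],
  [0.6,-0.2,-0.2,0,0,0],
])

```text
clock: 8.38
tool_pos: [0.496, 0.1588, 0.1834]
eef_rot: [-0.0, 0.708, 0.707, -0.0]
force: [-0.2, -0.2, 0.7]
width: 0.0684
grasp_force: 0.0
```

Run:
```python
from h import *
print(arm.read_state()["tool_pos"])
take("wrist","w4")
cv2.imwrite("pics/c4.png",cv2.imread("pics/w4.png"))
h=cv2.cvtColor(cv2.imread("pics/w4.png"),cv2.COLOR_BGR2HSV)
m=cv2.inRange(h,np.array((100,120,25)),np.array((128,255,255)))
n,l,s,c=cv2.connectedComponentsWithStats(m); i=1+np.argmax(s[1:,4]); b=(l==i).astype(np.uint8);print(s[i],c[i])
hull=cv2.convexHull(max(cv2.findContours(b,0,1)[0],key=len))
# silhouette model: hull of rim circle (r42,z70) + base circle (z0)
from scipy.optimize import least_squares
t=np.linspace(0,2*np.pi,120)
C=np.c_[42*np.cos(t),42*np.sin(t)]/1000
for f,tin in(("w4",hull),):
    pts=max(cv2.findContours(b,0,cv2.CHAIN_APPROX_NONE)[0],key=len)[:,0].astype(float)
    hp=cv2.convexHull(pts.astype(np.float32))[:,0]
    def res(p):
        q=np.array([proj(f,[p[0]+x,p[1]+y,z]) for z in(.07,0) for x,y in C],np.float32)
        H=cv2.convexHull(q)
        return [cv2.pointPolygonTest(H,(float(a[0]),float(a[1])),True) for a in hp]
    x0=atz(f,*c[i],.06)[:2]; r=least_squares(res,x0,loss="soft_l1",diff_step=1e-3); print(r.x,np.abs(r.fun).mean(),np.abs(r.fun).max())
```

```text
[0.4959595  0.15876787 0.18340847]
[ 233  112  104  116 6071] [288.69098995 164.76445396]
[0.49625    0.18234666] 3.3428879428828466 22.73176426735567
```

View pics/c4.png

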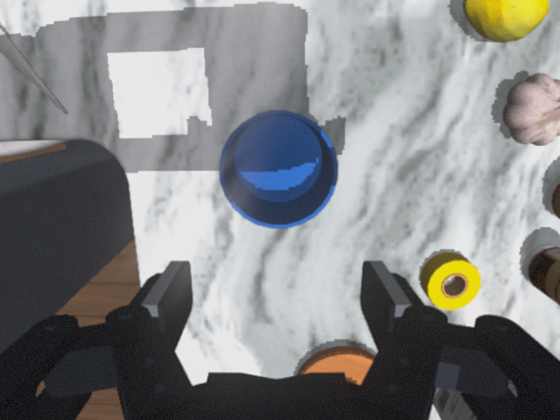

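The full tin rim spans about (220–338, 110–228). My mask lost its dark left side, so I'll refit.

```bash
cat > fit.py <<'E'
from h import *
from scipy.optimize import least_squares
t=np.linspace(0,2*np.pi,90,endpoint=False)
def fit(f,m,x0,parts):
    m=cv2.morphologyEx(m,cv2.MORPH_OPEN,np.ones((3,3),np.uint8))
    n,l,s,c=cv2.connectedComponentsWithStats(m)
    u=proj(f,[*x0,parts[0][1]]); i=min((j for j in range(1,n) if s[j,4]>100),key=lambda j:np.hypot(*(c[j]-u)))
    hp=cv2.convexHull(max(cv2.findContours((l==i).astype(np.uint8),0,cv2.CHAIN_APPROX_NONE)[0],key=len))[:,0].astype(float)
    hp+= (hp-hp.mean(0))/np.linalg.norm(hp-hp.mean(0),axis=1)[:,None]*0.5
    def res(p):
        H=cv2.convexHull(np.array([proj(f,[p[0]+r*np.cos(a),p[1]+r*np.sin(a),z]) for r,z in parts for a in t],np.float32))
        return [cv2.pointPolygonTest(H,(float(a[0]),float(a[1])),True) for a in hp]
    r=least_squares(res,x0,loss="soft_l1",diff_step=2e-3); return s[i],r.x.round(4),np.mean(r.fun).round(2),np.abs(r.fun).mean().round(2)
TIN=[(.042,.07),(.042,0)]
COV=[(.0495,.02),(.0495,.006)]
def blue(f):
    a=cv2.imread(f"pics/{f}.png").astype(int); b,g,r=a[...,0],a[...,1],a[...,2]; return (((b-r)>25)&(b>1.5*r)).astype(np.uint8)
def org(f): return cv2.inRange(cv2.cvtColor(cv2.imread(f"pics/{f}.png"),cv2.COLOR_BGR2HSV),np.array((4,90,50)),np.array((18,255,255)))
E
python3 - <<'E'
from fit import *
for f in("w4","scene0","side0"): print(f,*fit(f,blue(f),[.497,.184],TIN))
for f in("wrist0","w1","scene0","side0","s3","d3"): print(f,*fit(f,org(f),[.5635,-.0525],COV))
for f in ("w4",):print(atz(f,279,169,.07))
E
```

```text
w4 [ 232  111  105  118 8882] [0.4975 0.1819] 1.68 1.68
scene0 [252 172  28  35 830] [0.4994 0.1875] 0.82 0.82
side0 [251 168  28  34 774] [0.5    0.1851] 0.97 0.98
wrist0 [ 218  184   96   91 4260] [ 0.5634 -0.0553] 0.61 0.61
w1 [ 203  139  141  136 8653] [ 0.5632 -0.055 ] 0.81 0.81
scene0 [306 234  36  28 631] [ 0.5636 -0.0526] 0.43 0.44
side0 [303 226  37  26 637] [ 0.5629 -0.0541] 0.46 0.46
s3 [306 231  36  31 874] [ 0.5636 -0.0524] 0.25 0.27
d3 [303 223  37  29 803] [ 0.5627 -0.0544] 0.44 0.44
[0.49758698 0.18414281 0.07      ]
```

```bash
sed -i 's/return \[cv2.pointPolygonTest(H,(float(a\[0\]),float(a\[1\])),True) for a in hp\]/return [cv2.pointPolygonTest(H,(float(a[0]),float(a[1])),True)-p[2]*100 for a in hp]/; s/least_squares(res,x0,/least_squares(res,[*x0,.005],/; s/diff_step=2e-3/x_scale=[.001,.001,.01],diff_step=1e-3/; s/(b-r)>25)&(b>1.5\*r)/(b-r)>12)\&(b>1.25*r)/' fit.py
python3 - <<'E'
from fit import *
for f in("w4","scene0","side0"): print(f,*fit(f,blue(f),[.497,.184],TIN))
for f in("wrist0","w1","scene0","side0","s3","d3"): print(f,*fit(f,org(f),[.5635,-.0525],COV))
E
```

```text
w4 [  220   111   118   118 10490] [4.973e-01 1.823e-01 3.000e-04] 0.0 0.24
scene0 [251 171  30  36 902] [0.4989 0.1859 0.0011] 0.0 0.21
side0 [251 168  28  34 852] [0.4979 0.1845 0.0031] 0.0 0.13
wrist0 [ 218  184   96   91 4260] [ 0.5634 -0.0552  0.0061] 0.01 0.21
w1 [ 203  139  141  136 8653] [ 0.5632 -0.0549  0.0081] -0.0 0.21
scene0 [306 234  36  28 631] [ 0.5631 -0.0532  0.0044] 0.02 0.22
side0 [303 226  37  26 637] [ 0.5626 -0.055   0.0048] 0.03 0.23
s3 [306 231  36  31 874] [ 0.5635 -0.0525  0.0026] -0.0 0.14
d3 [303 223  37  29 803] [ 0.5629 -0.0545  0.0045] -0.0 0.13
```

>>> drive_tool([
  [-0.3,0.15,0,0,0,0],
  [-0.6,0.3,0,0,0,0],
  [-0.9,0.447,0.1,0,0,0],
  [-1,0.447,0.3,0,0,0],
  [-1,0.447,0.3,0,0,0],
], claw=0)

```text
clock: 9.05
tool_pos: [0.5607, 0.0081, 0.1362]
eef_rot: [-0.003, 0.708, 0.706, -0.002]
force: [-0.6, 0.2, -0.3]
width: 0.0425
grasp_force: 0.0
```

>>> drive_tool([
  [-0.2,0,0,0,0,0],
  [-0.42,0,0.1,0,0,0],
  [-0.42,0,0.2,0,0,0],
  [-0.42,0,0.2,0,0,0],
  [-0.42,0,0.2,0,0,0],
  [-0.42,0,0.2,0,0,0],
])

```text
clock: 9.8
tool_pos: [0.5632, -0.0525, 0.1099]
eef_rot: [0.001, 0.707, 0.708, 0.0]
force: [0.0, 1.4, 0.3]
width: 0.0427
grasp_force: 0.0
```

>>> drive_tool([
  [-0.007,0,0.15,0,0,0],
  [-0.007,0,0.3,0,0,0],
  [-0.007,0,0.38,0,0,0],
  [-0.007,0,0.41,0,0,0],
  [-0.007,0,0.41,0,0,0],
  [-0.007,0,0.41,0,0,0],
])

```text
clock: 10.55
tool_pos: [0.5634, -0.0545, 0.0484]
eef_rot: [0.001, 0.707, 0.707, 0.0]
force: [0.0, 0.5, 0.8]
width: 0.0426
grasp_force: 0.0
```

>>> drive_tool([
  [0,0,0,0,0,0],
  [0,0,0,0,0,0],
  [0,0,0,0,0,0],
  [0,0,0,0,0,0],
  [0,0,0,0,0,0],
  [0,0,0,0,0,0],
  [0,0,0,0,0,0],
  [0,0,0,0,0,0],
], claw=-1, newtons=50)

```text
clock: 11.55
tool_pos: [0.5633, -0.0544, 0.0481]
eef_rot: [0.001, 0.707, 0.707, 0.0]
force: [1.5, -0.7, 5.2]
width: 0.0124
grasp_force: 49.1
```

>>> drive_tool([
  [0,0,-0.03,0,0,0],
  [0,0,-0.08,0,0,0],
  [0,0,-0.15,0,0,0],
  [0,0,-0.25,0,0,0],
  [0,0,-0.4,0,0,0],
  [0,0,-0.55,0,0,0],
  [0,0,-0.67,0,0,0],
  [0,0,-0.73,0,0,0],
  [0,0,-0.73,0,0,0],
  [0,0,-0.73,0,0,0],
])

```text
clock: 12.8
tool_pos: [0.5621, -0.0541, 0.1561]
eef_rot: [-0.001, 0.707, 0.707, -0.0]
force: [-0.4, -0.1, -3.7]
width: 0.0128
grasp_force: 48.8
```

>>> drive_tool([
  [0.04,0,0,0,0,0],
  [0.12,0,0,0,0,0],
  [0.25,-0.05,0,0,0,0],
  [0.4,-0.1,0,0,0,0],
  [0.55,-0.2,0,0,0,0],
  [0.7,-0.3,0,0,0,0],
  [0.82,-0.38,0,0,0,0],
  [0.9,-0.43,0,0,0,0],
  [0.9,-0.437,0,0,0,0],
  [0.9,-0.437,0,0,0,0],
])

```text
clock: 14.05
tool_pos: [0.4976, 0.0803, 0.1573]
eef_rot: [0.0, 0.707, 0.707, 0.0]
force: [-0.1, 0.4, -4.2]
width: 0.0124
grasp_force: 49.0
```

Run:
```python
from fit import *
print(arm.read_state()["tool_pos"],arm.read_state()["force"],arm.read_state()["width"])
for n,f in(("scene","s5"),("side","d5"),("wrist","w5")): take(n,f)
w=cv2.imread("pics/w5.png")
r=np.vstack([cv2.resize(cv2.imread(f"pics/{n}.png")[120:280,210:350],None,fx=1.7,fy=1.7,interpolation=cv2.INTER_CUBIC) for n in("s5","d5")])
w=cv2.copyMakeBorder(w,0,r.shape[0]-420,0,0,cv2.BORDER_CONSTANT)
cv2.imwrite("pics/c5.png",np.hstack([w,r])[:, :800])
for f in("w5",): print(f,*fit(f,blue(f),[.497,.184],TIN))
```

```text
[0.49761001 0.08032232 0.15725278] [-0.09421077  0.41759199 -4.22172163] 0.012449699666734409
w5 [  205     0   142   119 13985] [0.4972 0.1821 0.002 ] 0.0 0.16
```

View pics/c5.png

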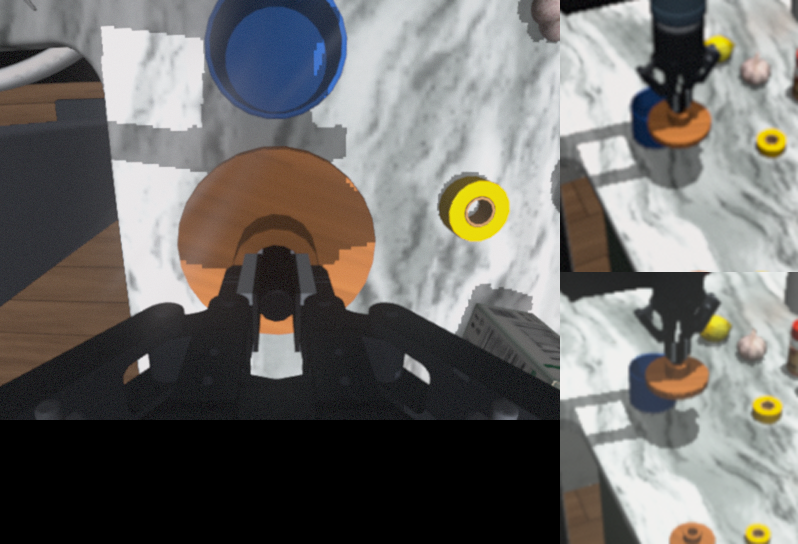

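The lids hang level and nested at wrist (278,240), with the tin at (276,45) in the same picture, so I'll work out the relative offset from this view.

Run:
```python
from fit import *
COV=[(.0495,.129),(.0495,.115)]
for f in("w5","s5","d5"): print(f,*fit(f,org(f),[.4976,.0803],COV))
```

```text
w5 [  179   147   196   160 20010] [0.4974 0.0796 0.0131] 0.0 0.38
s5 [262 180  37  27 767] [0.4972 0.0824 0.004 ] 0.01 0.22
d5 [261 170  36  24 683] [0.4966 0.0805 0.007 ] 0.0 0.17
```

>>> drive_tool([
  [0.04,0,0,0,0,0],
  [0.12,0,0,0,0,0],
  [0.25,0,0,0,0,0],
  [0.4,0.004,0,0,0,0],
  [0.55,0.004,0,0,0,0],
  [0.65,0.004,0,0,0,0],
  [0.689,0.004,0,0,0,0],
  [0.689,0.004,0.06,0,0,0],
  [0.689,0.004,0.13,0,0,0],
  [0.689,0.004,0.18,0,0,0],
  [0.689,0.004,0.22,0,0,0],
  [0.689,0.004,0.22,0,0,0],
  [0.689,0.004,0.22,0,0,0],
])

```text
clock: 15.82
tool_pos: [0.498, 0.184, 0.1243]
eef_rot: [0.0, 0.707, 0.707, 0.0]
force: [-0.4, -0.7, -3.2]
width: 0.0127
grasp_force: 49.0
```

Run:
```python
from fit import *
z=arm.read_state()["tool_pos"]; print(z,arm.read_state()["force"])
for n,f in(("scene","s6"),("side","d6"),("wrist","w6")): take(n,f)
zi=z[2]-.0481
COV=[(.0495,zi+.02),(.0495,zi+.006)]
for f in("w6","s6","d6"): print(f,*fit(f,org(f),[.4976,.1838],COV))
```

```text
[0.49801555 0.18402528 0.12426582] [-0.41126248 -0.68055748 -3.22366915]
w6 [  179   147   196   160 19869] [0.4978 0.1837 0.0135] 0.05 0.41
s6 [249 164  34  25 656] [0.4986 0.1852 0.0056] 0.0 0.25
d6 [248 160  34  22 569] [0.4977 0.183  0.0074] 0.0 0.2
```

>>> drive_tool([
  [0.002,0,0.02,0,0,0],
  [0.002,0,0.04,0,0,0],
  [0.002,0,0.06,0,0,0],
  [0.002,0,0.08,0,0,0],
  [0.002,0,0.08,0,0,0],
])

```text
clock: 16.6
tool_pos: [0.4975, 0.1843, 0.1116]
eef_rot: [-0.0, 0.707, 0.707, -0.0]
force: [0.1, -0.7, -3.7]
width: 0.012
grasp_force: 48.9
```

>>> drive_tool([
  [0,0,0.01,0,0,0],
  [0,0,0.02,0,0,0],
  [0,0,0.03,0,0,0],
  [0,0,0.038,0,0,0],
  [0,0,0.038,0,0,0],
  [0,0,0.038,0,0,0],
])

```text
clock: 17.35
tool_pos: [0.4977, 0.1844, 0.1063]
eef_rot: [-0.0, 0.707, 0.707, -0.0]
force: [-0.4, -0.6, -2.5]
width: 0.0122
grasp_force: 48.9
```

>>> drive_tool([
  [0,0,0.005,0,0,0],
  [0,0,0.008,0,0,0],
  [0,0,0.008,0,0,0],
  [0,0,0.008,0,0,0],
])

```text
clock: 17.85
tool_pos: [0.498, 0.1844, 0.106]
eef_rot: [0.0, 0.707, 0.707, 0.0]
force: [-3.7, -0.8, 4.8]
width: 0.0125
grasp_force: 49.9
```

>>> drive_tool([
  [0,0,0,0,0,0],
  [0,0,0,0,0,0],
  [0,0,0,0,0,0],
  [0,0,0,0,0,0],
  [0,0,0,0,0,0],
  [0,0,0,0,0,0],
], claw=-0.2, newtons=30)

```text
clock: 18.6
tool_pos: [0.4978, 0.1843, 0.1051]
eef_rot: [0.0, 0.707, 0.707, -0.0]
force: [-0.3, 0.3, -0.6]
width: 0.0338
grasp_force: 0.0
```

>>> drive_tool([
  [0,0,-0.1,0,0,0],
  [0,0,-0.3,0,0,0],
  [0,0,-0.5,0,0,0],
  [0,0,-0.5,0,0,0],
  [0,0,-0.5,0,0,0],
  [0,0,-0.5,0,0,0],
], claw=0.5)

```text
clock: 19.35
tool_pos: [0.497, 0.1842, 0.1791]
eef_rot: [-0.001, 0.707, 0.707, -0.001]
force: [0.5, 0.1, -0.2]
width: 0.0639
grasp_force: 0.0
```

Run:
```python
from fit import *
z=arm.read_state()["tool_pos"]; print(z,arm.read_state()["force"])
for n,f in(("scene","s7"),("side","d7"),("wrist","w7")): take(n,f)
COV=[(.0495,.078),(.0495,.064)]
for f in("w7","s7","d7"): print(f,*fit(f,org(f),[.4976,.1843],COV))
w=cv2.imread("pics/w7.png")
r=np.vstack([cv2.resize(cv2.imread(f"pics/{n}.png")[140:220,220:290],None,fx=3.4,fy=3.4,interpolation=cv2.INTER_CUBIC) for n in("s7","d7")])
w=cv2.copyMakeBorder(w,0,r.shape[0]-420,0,0,cv2.BORDER_CONSTANT)
cv2.imwrite("pics/c7.png",np.hstack([w,r])[:, :800])
```

```text
[0.49695954 0.18424464 0.17907041] [ 0.53248239  0.08367288 -0.17537797]
w7 [  207   136   142   139 14158] [0.4976 0.1839 0.0099] 0.01 0.28
s7 [249 168  34  26 700] [0.4982 0.1856 0.0036] 0.01 0.27
d7 [248 165  33  22 581] [0.497  0.1837 0.007 ] -0.0 0.18
```

View pics/c7.png

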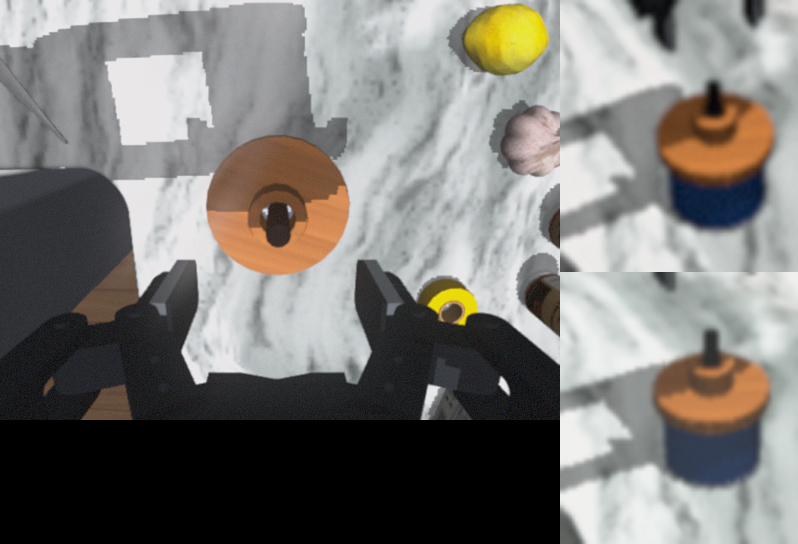

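The lids sit home: cover level at wrist (278,205), post upright, skirt over the tin rim. Next is the collar.

>>> drive_tool([
  [0,0,0.15,0,0,0],
  [0,0,0.35,0,0,0],
  [0,0,0.5,0,0,0],
  [0,0,0.59,0,0,0],
  [0,0,0.63,0,0,0],
  [0,0,0.63,0,0,0],
  [0,0,0.63,0,0,0],
])

```text
clock: 20.38
tool_pos: [0.4985, 0.1845, 0.0865]
eef_rot: [0.0, 0.707, 0.707, 0.001]
force: [0.2, -0.1, 0.6]
width: 0.0645
grasp_force: 0.0
```

>>> drive_tool([
  [0,0,0,0,0,0],
  [0,0,0,0,0,0],
  [0,0,0,0,0,0],
  [0,0,0,0,0,0],
  [0,0,0,0,0,0],
  [0,0,0,0,0,0],
], claw=-0.3, newtons=30)

```text
clock: 21.12
tool_pos: [0.4982, 0.1845, 0.0865]
eef_rot: [0.0, 0.707, 0.707, 0.0]
force: [-2.1, -0.8, 5.3]
width: 0.0373
grasp_force: 29.8
```

>>> drive_tool([
  [0,0,-0.02,0,0,0],
  [0,0,-0.05,0,0,0],
  [0,0,-0.1,0,0,0],
  [0,0,-0.16,0,0,0],
  [0,0,-0.23,0,0,0],
  [0,0,-0.31,0,0,0],
  [0,0,-0.4,0,0,0],
  [0,0,-0.5,0,0,0],
  [0,0,-0.6,0,0,0],
  [0,0,-0.67,0,0,0],
  [0,0,-0.72,0,0,0],
  [0,0,-0.72,0,0,0],
  [0,0,-0.72,0,0,0],
  [0,0,-0.72,0,0,0],
  [0,0,-0.72,0,0,0],
  [0,0,-0.72,0,0,0],
])

```text
clock: 23.12
tool_pos: [0.4977, 0.1843, 0.1934]
eef_rot: [-0.0, 0.707, 0.707, -0.0]
force: [-1.0, 0.5, -1.9]
width: 0.0368
grasp_force: 30.2
```

Run:
```python
from fit import *
s=arm.read_state(); print(s["tool_pos"],s["force"],s["width"],s["grasp_force"])
take("scene","s8");take("side","d8")
cv2.imwrite("pics/c8.png",np.hstack([cv2.resize(cv2.imread(f"pics/{n}.png")[100:240,220:350],None,fx=3,fy=3,interpolation=cv2.INTER_CUBIC) for n in("s8","d8")]))
```

```text
[0.49766914 0.18434582 0.19343344] [-0.95614384  0.48837067 -1.86923539] 0.03683770268882571 30.170061383396387
```

View pics/c8.png

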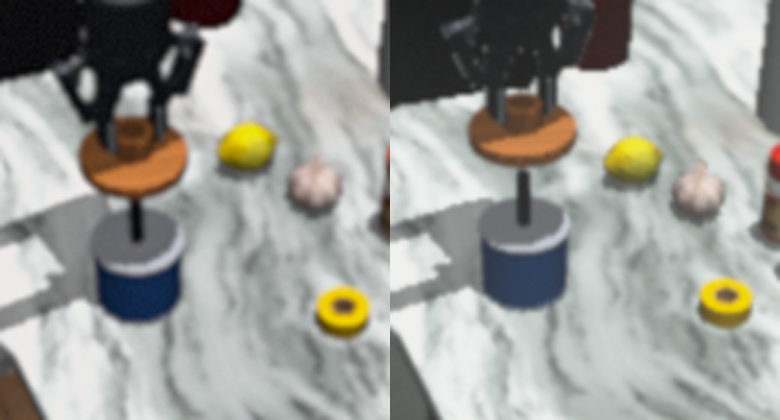

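The cover is held level above the post, the inner lid is seated flush in the tin, and the roll lies flat.

```bash
python3 -c "
from station import finish_job
print(finish_job())"
```

```text
the job is handed in; nothing more can be done
None
```

I handed the job in at about 23 s on the robot clock: the last pictures show the tape roll flat on the worktop, the inner lid home in the tin, and the cover held level above the post; no score came back.

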